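Bring the valve of a sack-truck wheel to the top

TASK

The sack-truck wheel on the repair stand needs its tyre checked: turn it until its valve stem is straight up, at the very top of the wheel directly above the axle. Turn it with the fingertips by pushing on its spokes, one separate push after another, without gripping or forcing them hard and without flicking the wheel into a spin, then take the hand away and leave it at rest. Do not lift or shift the stand, and leave the glue bottle, tape roll and spanner alone.

Things in the scene. Friction and masses are not known exactly. Their poses are not given: they have to be found in the camera images.
- stand: Repair stand, 7 kg, loose on the table: base plate 180 x 240 x 12 mm (50 mm in front of the origin to 130 mm behind), blue post 32 mm wide, 197 mm high, 52 to 88 mm behind the wheel's middle plane. Origin on the table straight below the wheel's centre; x along the axle from the wheel's open front face (robot's side) to the post, y left seen from the robot, z up.
- axle (a point): Centre of the wheel: on the level axle line, in the wheel's middle plane, 170 mm above the table; axes as the stand's.
- wheel (a joint): Wheel angle: 0 with the valve stem straight up, growing clockwise seen from the robot (stem goes from the top towards the robot's right). Turns without end, so full turns (6.283) count as 0. Bearing friction of 0.25 N m (about 5 N on a spoke 50 mm from the axle) and light drag (0.08 N m s/rad) hold it where it is left; about 0.015 kg m2, so after a fast push it coasts a few degrees.
- spokes: Grey hub and five straight spokes, turning with the wheel, at 36, 108, 180, 252 and 324 degrees from the stem. Origin at the wheel's centre, x along the axle away from the robot, z out through the stem. Spokes are radial flat bars 14 mm wide, from the hub (24 mm from the axle) to the rim (100 mm), leaning forward towards the long hub, so that they stand out in front of the tyre; gaps between them are open.
- spoke_face (a point): A point on the front edge of the spoke 180 degrees from the stem, 50 mm from the axle, 43 mm in front of the wheel's middle plane. All spokes are alike; their front edges slope straight from 58 mm in front of that plane at the hub to 14 mm at the rim, and at any radius the bar reaches 21 mm further back.
- hub_nose (a point): Front end of the axle nut, 68 mm in front of the middle plane; nut 22 mm across; hub behind it 48 mm across, its front face 62 mm in front of the middle plane.
- tyre_top (a point): Highest point of the black tyre (fixed in space), 312 mm above the table. Tyre: round section 28 mm thick, outer radius 142 mm, reaching 14 mm in front of the middle plane. Rim inside it: inner radius 100 mm, 24 mm wide.
- valve (a point): Inner tip of the valve stem, a brass stem with a black cap, 9 to 14 mm thick, 34 mm long, that stands on the inside of the rim midway between two spokes and points at the hub; this point is 67 mm from the axle in the middle plane, well behind the spokes' front edges. Its z axis points out from the axle through the stem, x along the axle away from the robot.
- glue: Bystander: white glue bottle, 56 mm across, 115 mm high, standing beside the stand; origin at the centre of its underside.
- tape: Bystander: roll of brown tape lying flat, 96 mm across, 48 mm high; origin at the centre of its underside.
- spanner: Bystander: steel spanner 160 mm long lying flat in front of the stand along its own x axis, about 20 mm high; origin at the middle of its underside.

How it is judged (in metres and radians):
On the way, in this order (a step that is already met when the one before it is completed fails the run):
1. a finger pushes on a spoke while the stem is still far from the top (contact force between the fingers and spokes above 0.5 N and angle between valve's own z axis and vertical above 1 rad).
2. after turning the wheel part of the way, the fingers leave the spoke (contact force between the fingers and spokes below 0.05 N and distance of valve from where it was at the start of the episode above 0.02 m and angle between valve's own z axis and vertical above 0.12 rad), for 0.3 s.
3. a finger pushes on a spoke again before the stem is at the top (contact force between the fingers and spokes above 0.5 N and angle between valve's own z axis and vertical above 0.1 rad).
At the end, for the whole second after the job is handed in: The valve stem is at the top of the wheel within 0.1 rad (about 6 degrees) of straight up, the wheel is at rest (under 0.05 rad/s), the stand is upright and within 30 mm of where it was, and the bystanders are within 30 mm of where they were (angle between valve's own z axis and vertical below 0.1 rad and velocity of joint wheel between -0.05 and 0.05 rad/s and distance of each of stand, glue, tape, spanner from where it was at the start of the episode below 0.03 m and angle between stand's own z axis and vertical below 0.05 rad); the robot touches nothing.
It fails at once if the stand with the wheel is lifted, tipped or shifted more than 30 mm (distance of stand from where it was at the start of the episode above 0.03 m or angle between stand's own z axis and vertical above 0.15 rad).
It fails at once if the wheel is flicked into a spin (over 6 rad/s) (velocity of joint wheel above 6 rad/s or velocity of joint wheel below -6 rad/s).
It fails at once if the spokes are gripped or forced with more than 40 N (contact force between the fingers and spokes above 40 N).
It fails at once if the glue bottle, the tape roll or the spanner is moved more than 30 mm (distance of any of glue, tape, spanner from where it was at the start of the episode above 0.03 m).
It also fails if it takes over 61 s, if anything falls off the work surface, if the arm or the gripper's body presses on something with over 40 N, if the wrist force passes 120 N, or if a joint passes its speed limit or range.

ROBOT

A 6-joint arm with a two-finger parallel gripper is mounted at the origin on the work surface. World frame = base frame: x ahead of the robot, y to its left, z up, the work surface at z = 0. Lengths are in mm, angles in rad, forces in N, time in s.
With the tool pointing down it reaches from about 300 to 775 mm from the base axis. Payload 14.6 kg.
Tool frame: the origin (TCP) lies on the centre line of the jaws, within the pads' length; the fingertips stand ahead of it and the grasp point (between the pads) is the TCP (manip.tip_reach is the z of the fingertips in the tool frame, in mm); z points along the fingers, y is the direction in which the jaws open and shut (so a half turn about z gives the same grasp; the last joint's range is limited). The gripper opens to 94 mm and grips with 3 to 60 N. Pads are 16 mm wide; open, the fingers measure 119 mm over their backs; the gripper's body (75 mm by 177 mm) begins 78 mm behind the grasp point.
Start: joints at [-0.067, 0.3, 1.521, -0, 1.321, -0.067], TCP at [549.99, -0.002, 224.446] pointing down, gripper open.
Joint ranges: [-3.03, 3.03], [-0.79, 2.21], [0.23, 2.52], [-1.04, 4.18], [0, 3.07], [-2.55, 2.55]. Speed limits (rad/s): [2.22, 2.22, 2.57, 3.14, 3.14, 3.14].

INTERFACE

Orientations are given as [roll, pitch, yaw] about the fixed x, y, z axes, in that order (R = Rz(yaw) Ry(pitch) Rx(roll)).
In Python, from cell import manip, camera, search_frame, masks_of, tip_of gives the robot as it stands.
- The arm moves only by the tool send_rows, never from a script. Its argument "plan" is a list of rows, each an object with "travel": the shift along the tool's x, y, z in mm, a list of three; "delta_rot": the turn, a rotation vector about the tool's x, y, z in degrees, a list of three; "fingers": the gripper's target within -1 to 1 (shut at 1, half-way at 0, fully open at -1). In form: [{"travel": [dx, dy, dz], "delta_rot": [wx, wy, wz], "fingers": fingers}, ...]. A call has 1 to 20 rows; each row shifts and turns the commanded pose from where the row before left it, along the tool's axes as they then stand; what a row does not reach is not made up. A row lasts 1/8 s, in which the tool goes at most 62.5 mm and 10.7 degrees, less where a joint would pass 70% of its speed; a pose out of reach is approached as far as the arm can. A call is refused whole if a number of a shift passes 62.5 or a number of a turn 10.7, either way. A call with a gripper value outside its range is refused whole. The fingers move at their own pace and stop on an object; "grip_force" is the grip in N (left out, the last holds). Time passes only in rows, so rows that do not move let the fingers close. It gives the time, the measured TCP pose, the force and the opening at its end, in the units of the state.
- manip.read_state(): the state, without advancing time (a new reading comes with each control period).
- camera(name): name is "scene" or "side" or "wrist"; returns a dict with "color" (400x640x3 uint8, red, green, blue), "z_map" (400x640 float32, mm along the optical axis (not along the pixel's ray), 0 where there is no reading), "fov_y" (degrees; the focal length in pixels is half the picture's height over the tangent of half this angle, whatever the lens; pixels are square), "cx", "cy" (the principal point, pixels), "world_from_camera" (4x4, takes a point from camera to world coordinates); the wrist camera has in their place "tool_from_camera" (4x4, takes a point from camera to tool coordinates, whose origin is the TCP and whose axes are the flange's). Camera axes: x right, y up, looking along -z (the intrinsics and any distortion apply to the point x, -y, -z); pixel columns grow to the right and rows downward; lengths in mm; the calibration is good to about 2 mm. A picture is of the moment at which its call begins: read the wrist's pose just before it.
- manip.sign_off(): hands the job in, once; it reports no verdict.
Trained networks look in the newest picture that a camera, given by its name, has taken for a name from the list of things; names that differ only in an ending like _2 or _b are one class to them, and where a whole thing is asked for, a point or a joint stands for the part that bears it (a point fixed in the world has none). Each returns a list of dicts, best first, with "confidence" (0 to 1); they miss things now and then, are a little off and sometimes report something else, mostly with a low value. They report only what shows in the picture. A call takes as long as a camera call.
- search_frame(name, camera): "at" ([x, y, z] in mm, in the coordinates of the camera as it stood for that picture, good to about 4 mm: the middle of the surface that is visible of it).
- masks_of(name, camera): "region" (400x640 bool, what is visible of it).
- tip_of(name, camera): "at" ([x, y, z] in mm, in the coordinates of the camera as it stood for that picture, good to about 4 mm: a listed point, or the origin of a listed thing).
The state is a dict: "clock": time; "joints": joint angles; "qd": joint speeds; "effort": joint torques, N m; "eef_pos": TCP position; "eef_rot": TCP orientation; "wrist_force": force on the tool from outside, world axes, zero at the start; "moment": the same for the moment, N m; "finger_gap": finger opening in mm.
Only numpy, scipy, OpenCV 4.12 (cv2) and the standard library are available. Lean on these libraries where they do the work, as an engineer would, in place of code of your own. Each camera call takes 0.05 s, during which the arm holds its last target. There are 200 camera calls.

## Working session

There is one attempt and no reset: what is moved stays moved. The work goes in short steps, Python scripts to look and compute and a tool call to move; the robot and the scene stay as the last step left them, time stands still between calls to the robot, and variables do not carry over. Pictures are saved under pics/ and viewed, about 8 in all and at most 12, crops included, and the job is handed in when it is done.

Besides the shell and the picture viewer there is one more tool, called after "Request:" as name(argument=value, ...), one argument or row to a line, values as JSON. send_rows: Moves the arm, as the interface text tells. Its arguments: {"type":"object","properties":{"plan":{"type":"array"},"grip_force":{"type":"number"}},"required":["plan"]}

```bash
mkdir -p pics
cat > h.py <<'E'
import numpy as np, cv2
from cell import manip, camera, search_frame, masks_of, tip_of
from scipy.spatial.transform import Rotation as R
def shot(n,f=None):
    c=camera(n)
    if f: cv2.imwrite('pics/'+f,c['color'][:,:,::-1])
    return c
def w(c,p): return (c['world_from_camera']@np.r_[p,1])[:3]
def pt(c,n,name,k=2):
    return [(round(d['confidence'],2),w(c,d['at']).round(0).tolist()) for d in tip_of(name,n)[:k]]
E
python3 - <<'E'
from h import *
print(manip.read_state(), manip.tip_reach)
for n in ['scene','side']:
    c=shot(n,n+'0.png')
    print(n,c['fov_y'],c['world_from_camera'].round(2).tolist())
    for k in ['axle','valve','stand','hub_nose','tyre_top','spoke_face','glue','tape','spanner']: print(k,pt(c,n,k))
E
```

```text
{'clock': 0.0, 'joints': array([-6.65912932e-02,  3.00472384e-01,  1.52160986e+00,  2.26802956e-05,
        1.32070779e+00, -6.65787106e-02]), 'qd': array([-0.00073728,  0.00113739,  0.00198884, -0.00174364,  0.00078078,
        0.00023956]), 'effort': array([-1.53750298e-03, -5.31805658e+01, -3.52735734e+01,  7.07558286e-02,
        2.43994006e-02, -4.79655944e-05]), 'eef_pos': array([5.49745668e+02, 2.43585735e-02, 2.23873445e+02]), 'eef_rot': array([-3.14039939e+00, -1.01580171e-04,  1.57077806e+00]), 'wrist_force': array([-0.38441732,  0.58277143,  0.79553774]), 'moment': array([-0.01507192,  0.0104391 , -0.00307977]), 'finger_gap': 94.2275147835119} 19.0
scene 48.631389437358656 [[-0.18, -0.83, 0.52, 1076.42], [0.98, -0.15, 0.11, 123.42], [-0.02, 0.53, 0.85, 962.78], [0.0, 0.0, 0.0, 1.0]]
axle [(0.96, [652.0, -100.0, 171.0])]
valve [(0.66, [650.0, -140.0, 120.0])]
stand [(0.76, [650.0, -102.0, 2.0])]
hub_nose [(0.22, [651.0, -98.0, 172.0])]
tyre_top [(0.79, [651.0, -101.0, 312.0])]
spoke_face [(0.58, [618.0, -67.0, 209.0])]
glue [(0.71, [624.0, -314.0, 2.0]), (0.38, [649.0, -142.0, 122.0])]
tape [(0.56, [693.0, 101.0, 7.0])]
spanner [(0.77, [510.0, -74.0, -4.0]), (0.5, [652.0, -100.0, 313.0])]
side 43.351203983670814 [[-1.0, 0.03, -0.05, 543.13], [-0.06, -0.6, 0.8, 1078.96], [-0.01, 0.8, 0.6, 994.19], [0.0, 0.0, 0.0, 1.0]]
axle [(0.75, [649.0, -99.0, 165.0]), (0.35, [654.0, -101.0, -6.0])]
valve [(0.69, [644.0, -141.0, 115.0])]
stand [(0.79, [652.0, -103.0, -1.0]), (0.42, [690.0, 103.0, -3.0])]
hub_nose [(0.67, [582.0, -92.0, 163.0])]
tyre_top [(0.62, [648.0, -101.0, 312.0])]
spoke_face [(0.58, [611.0, -64.0, 208.0])]
glue []
tape [(0.77, [691.0, 103.0, -2.0])]
spanner [(0.69, [501.0, -71.0, -5.0]), (0.31, [652.0, -101.0, -5.0])]
```

View images.

View pics/scene0.png

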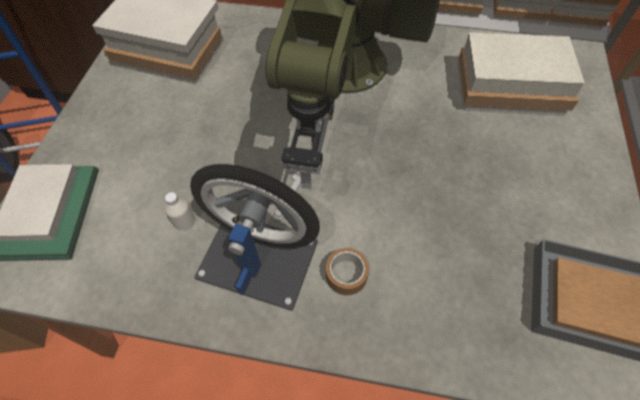

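View pics/side0.png

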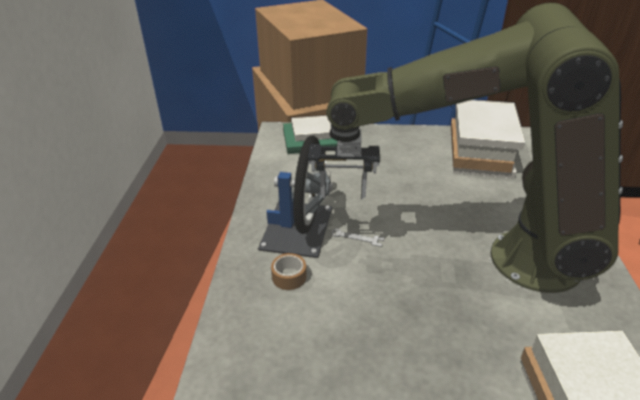

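Run:
```python
from h import *
print([a for a in dir(manip) if a[0]!='_'])
for n in ['side','scene']:
    c=shot(n)
    m=masks_of('wheel',n); print([(round(d['confidence'],2),int(d['region'].sum())) for d in m])
    f=200/np.tan(np.radians(c['fov_y']/2)); v,u=np.nonzero((m[0]['region'] if m else np.zeros((400,640)))&(c['z_map']>0))
    if not len(v): continue
    z=c['z_map'][v,u]; P=np.c_[(u-c['cx'])/f*z,-(v-c['cy'])/f*z,-z,np.ones(len(z))]@c['world_from_camera'].T; P=P[:,:3]
    r=np.hypot(P[:,1]+100,P[:,2]-170); P=P[(r>105)&(r<147)&(abs(P[:,0]-651)<60)]
    A=np.c_[P[:,1:]-[-100,170],np.ones(len(P))]
    for it in range(4):
        s=np.linalg.lstsq(A,P[:,0],rcond=None)[0]; e=P[:,0]-A@s; k=abs(e)<2*e.std(); A,P=A[k],P[k]
    print(n,len(P),s,e.std(), 'yaw',np.degrees(-s[0]))
    for k in ['hub_nose','valve','axle','spoke_face']: print(k,pt(c,n,k))
```

```text
['Unreachable', 'read_state', 'sign_off', 'tip_reach']
[(0.66, 1893)]
side 1077 [1.73906693e-01 3.66763497e-02 6.40928326e+02] 6.6132292225763205 yaw -9.964119520259924
hub_nose [(0.89, [586.0, -90.0, 165.0]), (0.65, [610.0, -69.0, 210.0])]
valve [(0.71, [646.0, -143.0, 114.0])]
axle [(0.57, [649.0, -101.0, 166.0])]
spoke_face [(0.96, [612.0, -68.0, 210.0])]
[(0.79, 6015), (0.74, 230)]
scene 2846 [ 1.31030672e-01 -1.24892129e-02  6.64177407e+02] 2.7291982052605053 yaw -7.507504505681995
hub_nose [(0.51, [652.0, -101.0, 171.0])]
valve [(0.92, [648.0, -141.0, 121.0])]
axle [(0.58, [647.0, -100.0, 170.0])]
spoke_face [(0.56, [618.0, -68.0, 213.0])]
```

Run:
```python
from h import *
c=shot('wrist','w0.png'); print(c['fov_y'],c['tool_from_camera'].round(2))
```

```text
66.27441793158052 [[  -0.      0.97    0.24   69.12]
 [   1.      0.      0.      1.08]
 [  -0.      0.24   -0.97 -161.15]
 [   0.      0.      0.      1.  ]]
```

Request:
send_rows(
  plan=[
    {"travel":[0,-40,-30],"delta_rot":[0,0,0],"fingers":1},
    {"travel":[0,-40,-30],"delta_rot":[0,0,0],"fingers":1},
    {"travel":[0,0,0],"delta_rot":[0,0,0],"fingers":1},
  ],
  grip_force=10,
)

```text
clock: 2.02
eef_pos: [469.3, -0.0, 287.0]
eef_rot: [3.137, 0.0, 1.571]
wrist_force: [0.5, -0.6, -0.0]
finger_gap: 67.3
```

Request:
send_rows(
  plan=[
    {"travel":[0,0,0],"delta_rot":[0,0,10],"fingers":1},
    {"travel":[0,0,0],"delta_rot":[0,0,10],"fingers":1},
    {"travel":[0,0,0],"delta_rot":[0,0,10],"fingers":1},
    {"travel":[0,0,0],"delta_rot":[0,0,10],"fingers":1},
    {"travel":[0,0,0],"delta_rot":[0,0,10],"fingers":1},
    {"travel":[0,0,0],"delta_rot":[0,0,10],"fingers":1},
    {"travel":[0,0,0],"delta_rot":[0,0,10],"fingers":1},
    {"travel":[0,0,0],"delta_rot":[0,0,10],"fingers":1},
    {"travel":[0,0,0],"delta_rot":[0,0,10],"fingers":1},
    {"travel":[0,0,0],"delta_rot":[0,0,8],"fingers":1},
    {"travel":[0,40,0],"delta_rot":[0,9,0],"fingers":1},
    {"travel":[0,40,0],"delta_rot":[0,9,0],"fingers":1},
    {"travel":[0,40,0],"delta_rot":[0,9,0],"fingers":1},
    {"travel":[0,20,0],"delta_rot":[0,9,0],"fingers":1},
    {"travel":[0,0,0],"delta_rot":[0,9,0],"fingers":1},
    {"travel":[0,0,0],"delta_rot":[0,0,0],"fingers":1},
    {"travel":[0,0,0],"delta_rot":[0,0,0],"fingers":1},
  ],
)

```text
clock: 4.15
eef_pos: [451.1, -138.7, 284.8]
eef_rot: [-3.141, -0.783, -0.139]
wrist_force: [0.0, -0.1, 1.0]
finger_gap: 0.7
```

```bash
cat >> h.py <<'E'
AX=np.array([649.,-100,170]); YAW=np.radians(-8)
XS=np.array([np.cos(YAW),np.sin(YAW),0]); YS=np.array([-np.sin(YAW),np.cos(YAW),0])
def wheelpt(front,r,deg):  # deg clockwise from top seen by robot
    a=np.radians(deg); return AX-front*XS-r*np.sin(a)*YS+r*np.cos(a)*np.array([0,0,1])
def wrist(f=None):
    s=manip.read_state(); c=shot('wrist',f)
    T=np.eye(4); T[:3,:3]=R.from_euler('xyz',s['eef_rot']).as_matrix(); T[:3,3]=s['eef_pos']
    c['world_from_camera']=T@c['tool_from_camera']; return s,c
def rel(p):
    d=p-AX; return [round(float(-d@XS)),round(float(np.hypot(d@YS,d[2]))),round(float(np.degrees(np.arctan2(-d@YS,d[2]))))]
E
python3 - <<'E'
from h import *
s,c=wrist('w1.png'); print(s['eef_pos'],s['eef_rot'],s['joints'],s['finger_gap'],s['clock'])
for k in ['axle','valve','hub_nose','spoke_face']:
    for d in tip_of(k,'wrist')[:2]: p=w(c,d['at']); print(k,round(d['confidence'],2),p.round(),rel(p))
E
```

```text
[ 451.07831539 -138.73645946  284.77827974] [-3.14149007 -0.78296133 -0.13923594] [-0.51612458 -0.29306462  2.14671117  0.48099405  0.59596884  0.88955443] 0.6885103534783957 4.15
axle 0.92 [ 654. -105.  172.] [-6, 5, 64]
spoke_face 0.79 [613. -65. 210.] [41, 50, -36]
```

View pics/w1.png

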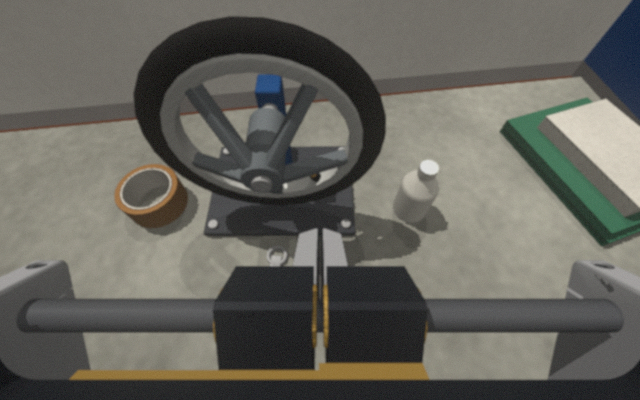

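```bash
cat >> h.py <<'E'
AX[0]=650
def path(pts):  # tip waypoints -> tool frame travels
    s=manip.read_state(); M=R.from_euler('xyz',s['eef_rot']).as_matrix(); p=s['eef_pos']+19*M[:,2]
    for q in pts: print((M.T@(q-p)).round(1).tolist()); p=q
E
python3 - <<'E'
from h import *
print('approach'); path([wheelpt(100,62,72),wheelpt(22,62,72)])
print('arc'); path([wheelpt(22,62,a) for a in range(72,-16,-5)])
E
```

```text
approach
[-2.4, -6.8, 113.4]
[55.2, 0.1, 55.1]
arc
[52.8, -6.7, 168.5]
[3.6, -1.9, -3.6]
[3.5, -2.3, -3.5]
[3.3, -2.7, -3.3]
[3.1, -3.1, -3.1]
[2.9, -3.5, -2.9]
[2.7, -3.9, -2.7]
[2.4, -4.2, -2.4]
[2.2, -4.5, -2.2]
[1.9, -4.7, -1.9]
[1.6, -4.9, -1.6]
[1.3, -5.1, -1.3]
[1.0, -5.2, -1.0]
[0.6, -5.3, -0.6]
[0.3, -5.4, -0.3]
[-0.0, -5.4, 0.0]
[-0.4, -5.4, 0.4]
[-0.7, -5.3, 0.7]
```

Request:
send_rows(
  plan=[
    {"travel":[-1,-3,38],"delta_rot":[0,0,0],"fingers":1},
    {"travel":[-1,-3,38],"delta_rot":[0,0,0],"fingers":1},
    {"travel":[0,-1,37],"delta_rot":[0,0,0],"fingers":1},
    {"travel":[11,0,11],"delta_rot":[0,0,0],"fingers":1},
    {"travel":[11,0,11],"delta_rot":[0,0,0],"fingers":1},
    {"travel":[11,0,11],"delta_rot":[0,0,0],"fingers":1},
    {"travel":[11,0,11],"delta_rot":[0,0,0],"fingers":1},
    {"travel":[11,0,11],"delta_rot":[0,0,0],"fingers":1},
    {"travel":[0,0,0],"delta_rot":[0,0,0],"fingers":1},
    {"travel":[0,0,0],"delta_rot":[0,0,0],"fingers":1},
  ],
)

```text
clock: 5.65
eef_pos: [606.0, -153.5, 203.8]
eef_rot: [3.141, -0.786, -0.139]
wrist_force: [-0.6, -0.2, 1.0]
finger_gap: 0.3
```

Run:
```python
from h import *
s,c=wrist('w2.png'); M=R.from_euler('xyz',s['eef_rot']).as_matrix(); print(rel(s['eef_pos']+19*M[:,2]),s['joints'])
for d in tip_of('spoke_face','wrist')[:2]: p=w(c,d['at']); print(round(d['confidence'],2),p.round(),rel(p))
```

```text
[23, 62, 71] [-0.37263993  0.18514556  1.90210016  0.53648894  0.32514688  0.8913627 ]
0.82 [613. -64. 210.] [41, 50, -37]
```

View pics/w2.png

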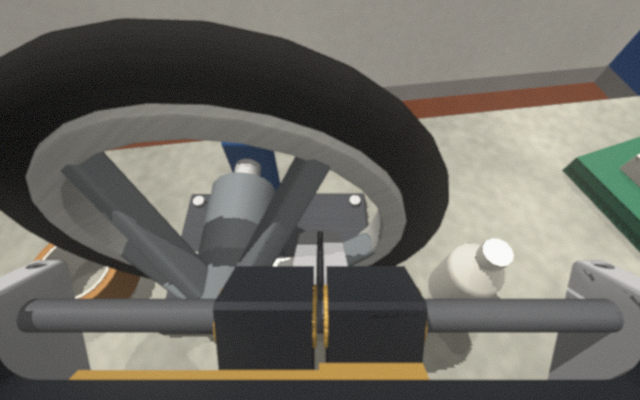

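Request:
send_rows(
  plan=[
    {"travel":[3.6,-1.9,-3.6],"delta_rot":[0,0,0],"fingers":1},
    {"travel":[3.5,-2.3,-3.5],"delta_rot":[0,0,0],"fingers":1},
    {"travel":[3.3,-2.7,-3.3],"delta_rot":[0,0,0],"fingers":1},
    {"travel":[3.1,-3.1,-3.1],"delta_rot":[0,0,0],"fingers":1},
    {"travel":[2.9,-3.5,-2.9],"delta_rot":[0,0,0],"fingers":1},
    {"travel":[2.7,-3.9,-2.7],"delta_rot":[0,0,0],"fingers":1},
    {"travel":[2.4,-4.2,-2.4],"delta_rot":[0,0,0],"fingers":1},
    {"travel":[2.2,-4.5,-2.2],"delta_rot":[0,0,0],"fingers":1},
  ],
)

```text
clock: 6.75
eef_pos: [610.0, -127.4, 237.0]
eef_rot: [3.142, -0.786, -0.14]
wrist_force: [0.2, -3.1, -2.9]
finger_gap: 0.3
```

Run:
```python
from h import *
s,c=wrist(); M=R.from_euler('xyz',s['eef_rot']).as_matrix(); print(rel(s['eef_pos']+19*M[:,2]),s['joints'],s['wrist_force'])
for d in tip_of('spoke_face','wrist')[:2]: p=w(c,d['at']); print(round(d['confidence'],2),p.round(),rel(p))
```

```text
[22, 63, 31] [-0.31443815  0.1329882   1.87568682  0.34242196  0.37479375  1.12633014] [ 0.22379007 -3.12768548 -2.86632906]
0.84 [617. -50. 196.] [40, 52, -60]
```

Request:
send_rows(
  plan=[
    {"travel":[1.9,-4.7,-1.9],"delta_rot":[0,0,0],"fingers":1},
    {"travel":[1.6,-4.9,-1.6],"delta_rot":[0,0,0],"fingers":1},
    {"travel":[1.3,-5.1,-1.3],"delta_rot":[0,0,0],"fingers":1},
    {"travel":[1,-5.2,-1],"delta_rot":[0,0,0],"fingers":1},
    {"travel":[0.6,-5.3,-0.6],"delta_rot":[0,0,0],"fingers":1},
    {"travel":[0.3,-5.4,-0.3],"delta_rot":[0,0,0],"fingers":1},
    {"travel":[0,-5.4,0],"delta_rot":[0,0,0],"fingers":1},
    {"travel":[-0.4,-5.4,0.4],"delta_rot":[0,0,0],"fingers":1},
    {"travel":[-0.7,-5.3,0.7],"delta_rot":[0,0,0],"fingers":1},
    {"travel":[0,0,0],"delta_rot":[0,0,0],"fingers":1},
  ],
)

```text
clock: 8.1
eef_pos: [616.5, -80.7, 244.8]
eef_rot: [-3.141, -0.786, -0.139]
wrist_force: [-0.3, -0.3, 0.1]
finger_gap: 0.5
```

Run:
```python
from h import *
s,c=wrist('w3.png'); M=R.from_euler('xyz',s['eef_rot']).as_matrix(); print(rel(s['eef_pos']+19*M[:,2]),s['joints'],s['wrist_force'])
for k in ['spoke_face','valve']:
  for d in tip_of(k,'wrist')[:2]: p=w(c,d['at']); print(k,round(d['confidence'],2),p.round(),rel(p))
print('retreat+next'); path([wheelpt(22,62,-8),wheelpt(90,62,-8),wheelpt(90,62,70),wheelpt(22,62,70)])
```

```text
[22, 63, -13] [-0.20928867  0.1188266   1.87175793  0.13881073  0.36974706  1.39165405] [-0.27957859 -0.34783479  0.11408308]
valve 0.8 [ 642. -170.  184.] [-2, 71, 79]
retreat+next
[0.3, 5.4, 0.3]
[-48.1, -0.0, -48.1]
[-28.4, 66.9, 28.4]
[48.1, 0.0, 48.1]
```

View pics/w3.png

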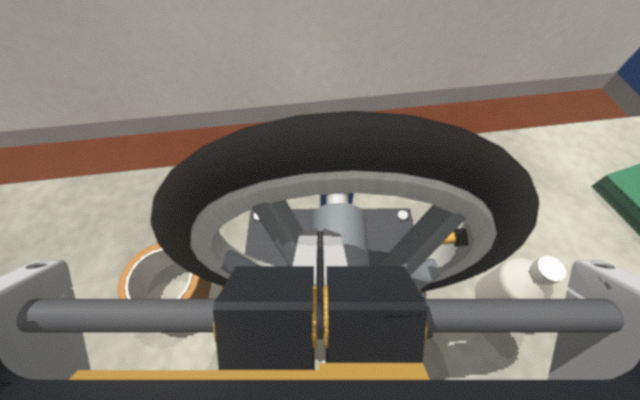

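Run:
```python
from h import *
path([wheelpt(22,62,-6),wheelpt(90,62,-6),wheelpt(90,62,40),wheelpt(90,62,76),wheelpt(24,62,76)]); print('arc')
path([wheelpt(24,62,a) for a in range(76,-18,-5)])
```

```text
[0.5, 7.6, 0.1]
[-48.1, -0.0, -48.1]
[-10.0, 46.3, 10.0]
[-23.0, 20.3, 23.0]
[46.7, 0.0, 46.7]
arc
[-33.9, 74.2, 31.6]
[3.7, -1.5, -3.7]
[3.6, -2.0, -3.6]
[3.4, -2.4, -3.4]
[3.3, -2.8, -3.3]
[3.1, -3.2, -3.1]
[2.9, -3.6, -2.9]
[2.6, -3.9, -2.6]
[2.4, -4.2, -2.4]
[2.1, -4.5, -2.1]
[1.8, -4.8, -1.8]
[1.5, -5.0, -1.5]
[1.2, -5.1, -1.2]
[0.9, -5.3, -0.9]
[0.6, -5.3, -0.6]
[0.2, -5.4, -0.2]
[-0.1, -5.4, 0.1]
[-0.4, -5.4, 0.4]
[-0.8, -5.3, 0.8]
```

Request:
send_rows(
  plan=[
    {"travel":[0.5,7.6,0.1],"delta_rot":[0,0,0],"fingers":1},
    {"travel":[-16,0,-16],"delta_rot":[0,0,0],"fingers":1},
    {"travel":[-16,0,-16],"delta_rot":[0,0,0],"fingers":1},
    {"travel":[-16,0,-16],"delta_rot":[0,0,0],"fingers":1},
    {"travel":[-5,23,5],"delta_rot":[0,0,0],"fingers":1},
    {"travel":[-5,23,5],"delta_rot":[0,0,0],"fingers":1},
    {"travel":[-11.5,10,11.5],"delta_rot":[0,0,0],"fingers":1},
    {"travel":[-11.5,10,11.5],"delta_rot":[0,0,0],"fingers":1},
    {"travel":[0,0,0],"delta_rot":[0,0,0],"fingers":1},
    {"travel":[15.5,0,15.5],"delta_rot":[0,0,0],"fingers":1},
    {"travel":[15.5,0,15.5],"delta_rot":[0,0,0],"fingers":1},
    {"travel":[15.5,0,15.5],"delta_rot":[0,0,0],"fingers":1},
    {"travel":[0,0,0],"delta_rot":[0,0,0],"fingers":1},
    {"travel":[0,0,0],"delta_rot":[0,0,0],"fingers":1},
  ],
)

```text
clock: 10.0
eef_pos: [604.0, -153.6, 198.5]
eef_rot: [-3.141, -0.786, -0.139]
wrist_force: [-0.4, -0.1, 0.3]
finger_gap: 0.5
```

Run:
```python
from h import *
s,c=wrist('w4.png'); M=R.from_euler('xyz',s['eef_rot']).as_matrix(); print(rel(s['eef_pos']+19*M[:,2]),s['joints'],s['wrist_force'])
for k in ['spoke_face','valve']:
  for d in tip_of(k,'wrist')[:2]: p=w(c,d['at']); print(k,round(d['confidence'],2),p.round(),rel(p))
```

```text
[25, 61, 76] [-0.37469866  0.18912499  1.91138904  0.56107915  0.31529995  0.86436393] [-0.37615536 -0.12301412  0.25071661]
spoke_face 0.81 [616. -45. 162.] [41, 50, -100]
valve 0.9 [ 644. -171.  185.] [-3, 73, 78]
valve 0.28 [ 653. -103.  171.] [-3, 3, 66]
```

View pics/w4.png

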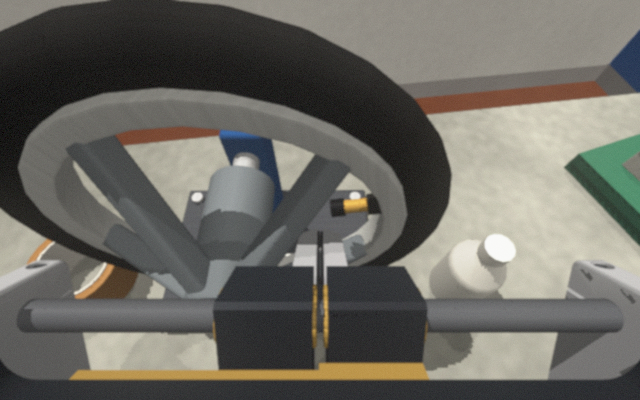

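Request:
send_rows(
  plan=[
    {"travel":[3.7,-1.5,-3.7],"delta_rot":[0,0,0],"fingers":1},
    {"travel":[3.6,-2,-3.6],"delta_rot":[0,0,0],"fingers":1},
    {"travel":[3.4,-2.4,-3.4],"delta_rot":[0,0,0],"fingers":1},
    {"travel":[3.3,-2.8,-3.3],"delta_rot":[0,0,0],"fingers":1},
    {"travel":[3.1,-3.2,-3.1],"delta_rot":[0,0,0],"fingers":1},
    {"travel":[2.9,-3.6,-2.9],"delta_rot":[0,0,0],"fingers":1},
    {"travel":[2.6,-3.9,-2.6],"delta_rot":[0,0,0],"fingers":1},
    {"travel":[2.4,-4.2,-2.4],"delta_rot":[0,0,0],"fingers":1},
    {"travel":[2.1,-4.5,-2.1],"delta_rot":[0,0,0],"fingers":1},
    {"travel":[1.8,-4.8,-1.8],"delta_rot":[0,0,0],"fingers":1},
    {"travel":[1.5,-5,-1.5],"delta_rot":[0,0,0],"fingers":1},
    {"travel":[1.2,-5.1,-1.2],"delta_rot":[0,0,0],"fingers":1},
    {"travel":[0.9,-5.3,-0.9],"delta_rot":[0,0,0],"fingers":1},
    {"travel":[0.6,-5.3,-0.6],"delta_rot":[0,0,0],"fingers":1},
    {"travel":[0.2,-5.4,-0.2],"delta_rot":[0,0,0],"fingers":1},
    {"travel":[0,-2.7,0],"delta_rot":[0,0,0],"fingers":1},
    {"travel":[0,0,0],"delta_rot":[0,0,0],"fingers":1},
  ],
)

```text
clock: 12.28
eef_pos: [613.1, -92.5, 245.4]
eef_rot: [-3.141, -0.786, -0.139]
wrist_force: [-0.3, 0.3, 0.4]
finger_gap: 0.6
```

```bash
cat > m.py <<'E'
from h import *
s,c=wrist(); M=R.from_euler('xyz',s['eef_rot']).as_matrix(); print(rel(s['eef_pos']+19*M[:,2]),s['wrist_force'],s['clock'])
def rep(n,c):
  for k in ['spoke_face','valve','axle']:
    for d in tip_of(k,n)[:2]: p=w(c,d['at']); print(n,k,round(d['confidence'],2),p.round(),rel(p))
rep('wrist',c)
for n in ['side','scene']: rep(n,shot(n,n+'5.png'))
E
python3 m.py
```

```text
[24, 62, -2] [-0.28486441  0.32115376  0.36806776] 12.275
wrist valve 0.72 [ 647. -124.  237.] [-1, 71, 20]
wrist axle 0.54 [ 650. -123.  234.] [-3, 68, 20]
side spoke_face 0.92 [612. -84. 122.] [40, 49, -167]
side spoke_face 0.38 [647. -99. 166.] [3, 4, -166]
side valve 0.85 [ 650. -120.  230.] [-3, 63, 18]
side axle 0.71 [ 646. -101.  165.] [4, 5, 162]
scene spoke_face 0.9 [613. -81. 122.] [39, 49, -164]
scene valve 0.55 [ 654. -119.  236.] [-6, 69, 16]
scene axle 0.85 [ 649. -101.  171.] [1, 1, 43]
```

Request:
send_rows(
  plan=[
    {"travel":[0,-3.2,0],"delta_rot":[0,0,0],"fingers":1},
    {"travel":[-0.2,-3.2,0.2],"delta_rot":[0,0,0],"fingers":1},
    {"travel":[-0.3,-3.2,0.3],"delta_rot":[0,0,0],"fingers":1},
    {"travel":[-0.4,-2.5,0.4],"delta_rot":[0,0,0],"fingers":1},
    {"travel":[-0.4,-1.5,0.4],"delta_rot":[0,0,0],"fingers":1},
    {"travel":[0,0,0],"delta_rot":[0,0,0],"fingers":1},
    {"travel":[0,0,0],"delta_rot":[0,0,0],"fingers":1},
  ],
)

```text
clock: 13.75
eef_pos: [614.9, -79.3, 243.4]
eef_rot: [-3.141, -0.785, -0.14]
wrist_force: [-0.8, -1.5, 1.2]
finger_gap: 1.0
```

```bash
python3 m.py
```

```text
[24, 62, -15] [-0.7637235  -1.45494787  1.17543823] 13.75
wrist valve 0.93 [ 651. -111.  236.] [-2, 67, 10]
wrist axle 0.72 [ 651. -100.  313.] [-1, 143, 0]
wrist axle 0.71 [ 652. -106.  171.] [-3, 5, 75]
side spoke_face 0.9 [615. -90. 120.] [36, 51, -174]
side valve 0.73 [ 651. -109.  233.] [-2, 63, 8]
side axle 0.77 [ 650. -100.  168.] [0, 2, -175]
scene spoke_face 0.56 [614. -94. 123.] [37, 47, -179]
scene valve 0.78 [ 655. -105.  239.] [-5, 69, 4]
scene axle 0.69 [ 648. -101.  170.] [2, 2, 93]
scene axle 0.25 [ 650. -101.   -1.] [0, 171, 180]
```

Request:
send_rows(
  plan=[
    {"travel":[-0.4,-2,0.4],"delta_rot":[0,0,0],"fingers":1},
    {"travel":[-0.4,-2,0.4],"delta_rot":[0,0,0],"fingers":1},
    {"travel":[-0.4,-1.5,0.4],"delta_rot":[0,0,0],"fingers":1},
    {"travel":[0,0,0],"delta_rot":[0,0,0],"fingers":1},
    {"travel":[0,0,0],"delta_rot":[0,0,0],"fingers":1},
    {"travel":[0,3,0],"delta_rot":[0,0,0],"fingers":1},
    {"travel":[0,4,0],"delta_rot":[0,0,0],"fingers":1},
    {"travel":[-15,0,-15],"delta_rot":[0,0,0],"fingers":1},
    {"travel":[-20,0,-20],"delta_rot":[0,0,0],"fingers":1},
    {"travel":[-25,0,-25],"delta_rot":[0,0,0],"fingers":1},
    {"travel":[-20,0,-20],"delta_rot":[0,0,0],"fingers":1},
    {"travel":[0,0,0],"delta_rot":[0,0,0],"fingers":1},
  ],
)

```text
clock: 15.85
eef_pos: [501.8, -65.2, 242.2]
eef_rot: [3.142, -0.786, -0.14]
wrist_force: [0.8, -0.3, 0.4]
finger_gap: 0.2
```

```bash
sed -i "s/wrist()/wrist('w6.png')/" m.py; python3 m.py; python3 m.py
```

```text
[138, 60, -13] [ 0.8067842  -0.31742656  0.41491205] 15.85
wrist spoke_face 0.66 [610. -95. 122.] [40, 48, 179]
wrist valve 0.85 [ 648. -106.  239.] [1, 69, 6]
wrist axle 0.57 [ 657. -102.  173.] [-7, 3, 26]
side spoke_face 0.62 [604. -94. 121.] [46, 49, 179]
side axle 0.64 [ 647. -100.  166.] [3, 4, 167]
scene spoke_face 0.63 [611. -98. 124.] [39, 46, 176]
scene valve 0.68 [693. 100.   4.] [-15, 263, -129]
scene valve 0.59 [ 654. -100.  239.] [-4, 69, -1]
scene axle 0.58 [652. -99. 173.] [-2, 4, -24]
scene axle 0.56 [ 653. -101.  245.] [-3, 75, 0]
[137, 60, -14] [-0.58750066 -0.1384975   0.01069714] 16.45
wrist spoke_face 0.91 [611. -94. 123.] [39, 47, -179]
wrist valve 0.97 [ 651. -105.  236.] [-2, 67, 4]
wrist valve 0.32 [505. -68.  -2.] [148, 172, -176]
wrist axle 0.82 [ 654. -104.  172.] [-5, 4, 59]
side spoke_face 0.75 [608. -92. 120.] [43, 50, -178]
side valve 0.87 [ 646. -107.  232.] [3, 62, 7]
side axle 0.65 [ 649. -102.  166.] [1, 4, 154]
scene spoke_face 0.85 [610. -92. 121.] [41, 49, -178]
scene valve 0.94 [ 656. -100.  239.] [-6, 69, 0]
scene axle 0.66 [648. -99. 167.] [2, 3, -170]
```

View pics/w6.png

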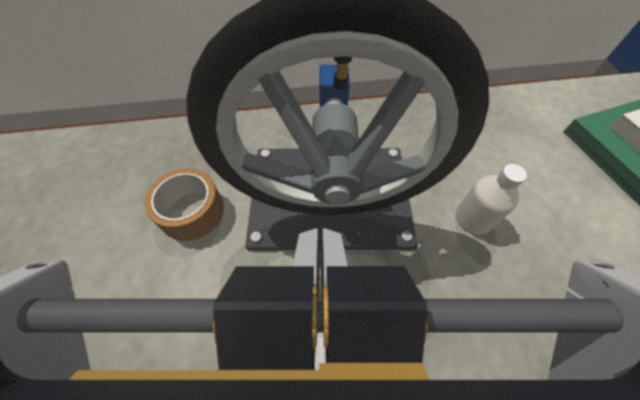

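Run:
```python
from h import *
s,c=wrist(); f=200/np.tan(np.radians(c['fov_y']/2)); V=np.linalg.inv(c['world_from_camera'])
def pr(p):
    q=V@np.r_[p,1]; return (c['cx']-f*q[0]/q[2], c['cy']+f*q[1]/q[2])
for a in (-4,0,4): print(a,np.round(pr(wheelpt(0,67,a)),1),np.round(pr(wheelpt(0,100,a)),1))
print('nose',np.round(pr(wheelpt(68,0,0)),1))
for ang in (-36,36): print(ang,np.round(pr(wheelpt(14,100,ang)),1),np.round(pr(wheelpt(58,24,ang)),1))
cv2.imwrite('pics/w7.png',cv2.resize(c['color'][30:230,230:450,::-1],None,fx=3,fy=3,interpolation=cv2.INTER_CUBIC)[:600])
```

```text
-4 [329.7  87.7] [327.8  50.3]
0 [335.3  87.5] [337.3  50. ]
4 [340.9  87.7] [346.7  50.3]
nose [334.  199.7]
-36 [260.   84.5] [318.4 178.1]
36 [413.1  84.5] [351.  178.1]
```

View pics/w7.png

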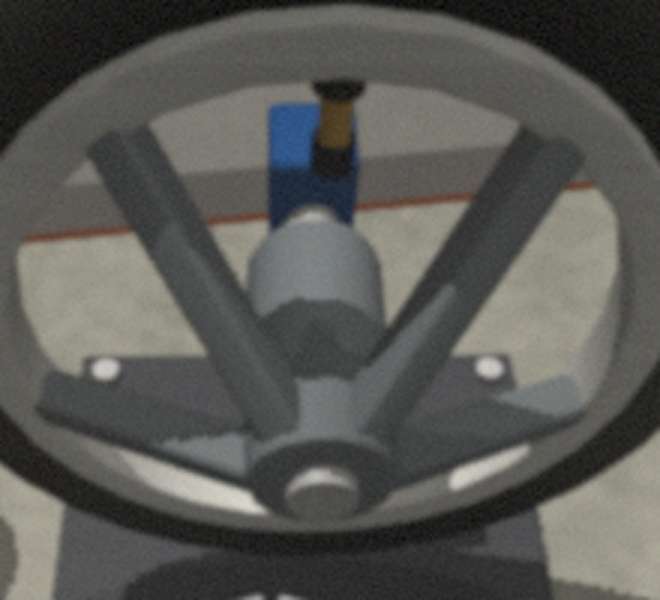

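Request:
send_rows(
  plan=[
    {"travel":[-10,0,-10],"delta_rot":[0,0,0],"fingers":0.5},
    {"travel":[0,0,0],"delta_rot":[0,0,0],"fingers":0.5},
    {"travel":[0,0,0],"delta_rot":[0,0,0],"fingers":0.5},
    {"travel":[0,0,0],"delta_rot":[0,0,0],"fingers":0.5},
  ],
)

```text
clock: 17.6
eef_pos: [489.0, -63.3, 241.8]
eef_rot: [3.142, -0.785, -0.14]
wrist_force: [-1.2, -0.9, -0.1]
finger_gap: 23.4
```

Run:
```python
from h import *
c=shot('scene')
for k in ['stand','glue','tape','spanner','valve']: print(k,pt(c,'scene',k))
print(manip.sign_off())
```

```text
stand [(0.97, [654.0, -103.0, -1.0]), (0.5, [649.0, -99.0, 310.0])]
glue [(0.91, [625.0, -315.0, 3.0])]
tape [(0.67, [692.0, 98.0, 6.0])]
spanner [(0.67, [508.0, -74.0, -3.0])]
valve [(0.89, [653.0, -102.0, 242.0])]
the job is handed in; nothing more can be done
None
```

I turned the wheel about 142° counter-clockwise, as seen from the robot, until the valve stem was close to straight up. I used two separate fingertip pushes on two spokes, finishing the second in slow nudges. I then withdrew the hand and handed the job in at about 18 s of the 61 s allowed.

- **Stem angle:** the last close-up put the stem about 2° from vertical, inside the 5.7° limit. The camera estimates disagreed somewhat. The valve readings ran from -1° to +7°, with two just over the limit; the spoke readings ran from -4° to +2°.
- **Stand and bystanders:** the stand, glue bottle, tape roll and spanner all read within about 5 mm of where they started.
- **Forces and rest:** the highest wrist force I read was about 4 N, but I only sampled it between moves. Wheel speed wasn't measured. Two rounds of pictures 0.6 s apart showed no clear movement, and the hand was well clear of everything.

The hand-in gives no verdict, so I can't confirm the run passed.

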